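# Open the microscope's lamp control box

### The job

Open the grey lamp control box on the desk: turn its two captive thumbscrews anticlockwise, one after the other, a quarter turn each to the stop, so that their wings line up with the slots in the cover. Then lift the aluminium cover plate straight up off the box by its black handle and lay it gently, without dropping it, flat in the shallow wooden tray, handle up, and let go. Leave the thumbscrews open and do not disturb the other things on the desk.

Things in the scene. Friction and masses are not known exactly. Their poses are not given: they have to be found in the camera images.
- housing: Grey metal lamp control box, 110 x 210 mm (its x, y), 58 mm high, fixed to the desk. Origin: centre of its underside, z up, long side along its y. The cover rests on a ledge 55 mm above the desk, inside a rim 3 mm high with 2 mm play all round. The thumbscrews' tops stand 37 mm above the ledge: the cover must rise straight at least 40 mm before moving sideways.
- screw_a_wing (a point): Centre of the steel wing of the first thumbscrew: an upright flat bar 42 mm long (along the point's y), 11 mm thick, 30 mm high, its centre 77 mm above the desk, 2 mm of air between it and the cover. It turns about its own vertical axis at x 0, y +75 mm of the box, on a post through the cover's slot, and stays with the box when the cover comes off.
- screw_b_wing (a point): The same for the second thumbscrew, at x 0, y -75 mm of the box.
- screw_a (a joint): Angle of the first thumbscrew, rad, growing anticlockwise from above. 0: wing along the box's long side (y), across the cover's slot, holding the cover down. 1.57: at its stop, wing along the box's x, in line with the slot: open (the cover passes within 0.2 rad of this). Starts locked, at 0.1 to 0.5. Turns stiffly (0.06 N m), stays where left, does not rise.
- screw_b (a joint): The same for the second thumbscrew.
- cover_grip (a point): Centre of the cover's handle, 28 mm above the cover's underside. Cover: loose aluminium plate 96 x 196 mm (its x, y), 5 mm thick, about 0.25 kg, balanced; axes as the box's when home. Handle: black bar 44 mm along y, 12 mm thick along x, from 17 to 39 mm above the underside. Two slots, centred at y +75 and -75 mm, each 54 mm (x) by 20 mm (y), clear the open wings.
- tray: Shallow dark wooden tray, outside 146 x 246 mm (its x, y) and 18 mm high, walls and floor 5 mm thick, fixed to the desk, turned by its yaw. Origin: centre of its underside on the desk, z up, long side along its y. The cover fits inside with 20 mm to spare on each side when it lies along the tray.
- bowl: Bystander: stainless steel bowl 170 mm across, 70 mm high. Origin: centre of its underside.
- bottle: Bystander: clear bottle 66 mm across, 200 mm high, standing. Origin: centre of its underside.
- jar: Bystander: glass jar 60 mm across, 75 mm high. Origin: centre of its underside.
- mug: Bystander: white mug 76 mm across, 85 mm high. Origin: centre of its underside.
- dish: Bystander: low glass dish 90 mm across, 18 mm high. Origin: centre of its underside.
- slidebox: Bystander: closed wooden slide box 85 x 130 x 35 mm. Origin: centre of its underside.
Not all that is in view belongs to the job. Of the things shaped like the part that bears cover_grip, the aluminium one is meant.

How it is judged:
By the outcome, as a careful person would: the job done as asked, in the order asked, and still so for the second after the job is handed in, with the robot touching nothing.
It also fails if it takes over 67 s, if anything falls off the work surface, if the arm or the gripper's body presses on something with over 40 N, if the wrist force passes 120 N, or if a joint passes its speed limit or range.

### The arm

A 6-joint arm with a two-finger parallel gripper is mounted at the origin on the work surface. World frame = base frame: x ahead of the robot, y to its left, z up, the work surface at z = 0. Lengths are in m, angles in rad, forces in N, time in s.
With the tool pointing down it reaches from about 0.2 to 0.875 m from the base axis. Payload 3.4 kg.
Tool frame: the origin (TCP) lies midway between the tips of the shut fingers; the grasp point (between the pads) lies 19 mm behind it (env.tcp_to_grasp is the distance from the TCP to the grasp point, in m); z points along the fingers, y is the line along which they close (so a half turn about z gives the same grasp; the last joint's range is limited). The gripper opens to 94 mm and grips with 3 to 60 N. Pads are 16 mm wide; open, the fingers measure 119 mm over their backs; the gripper's body (75 mm by 177 mm) begins 78 mm behind the grasp point.
Start: joints at [1.061, 0.276, 1.505, -0, 1.361, -0.121], TCP at [0.218, 0.532, 0.205] pointing down, gripper open.
Joint ranges: [-2.89, 2.89], [-0.75, 2.08], [0.22, 2.7], [-1.18, 4.32], [0.11, 2.71], [-2.7, 2.7]. Speed limits (rad/s): [2.57, 2.57, 3.14, 3.14, 3.14, 3.14].

### API

Orientations are given as a 3x3 rotation matrix whose columns are the frame's x, y, z axes.
In Python, from plant import env gives the robot as it stands. The module is installed in compiled form; this text tells all that it offers.
- The arm moves only by the tool arm_command, never from a script. Its argument "rows" is a list that holds one entry, the list of rows, each a list of 6 numbers: the shift along the tool's x, y, z in mm, then the turn, a rotation vector about the tool's x, y, z in degrees. A call has 1 to 20 rows; each row shifts and turns the commanded pose from where the row before left it, along the tool's axes as they then stand; what a row does not reach is not made up. A row lasts 1/8 s, in which the tool goes at most 62.5 mm and 10.7 degrees, less where a joint would pass 70% of its speed; a pose out of reach is approached as far as the arm can. A call with a gripper value outside its range is refused whole. "gripper" is the finger opening in mm, from 0 to 94, set as the call begins (left out, the last holds). The fingers move at their own pace and stop on an object; "squeeze" is the grip in N (left out, the last holds). Time passes only in rows, so rows that do not move let the fingers close. It gives the time, the measured TCP pose, the force, the opening and the grip force at its end, in the units of the state.
- env.sense(): the state, without advancing time (a new reading comes with each control period).
- env.snapshot(name): name is "scene" or "top" or "wrist"; returns a dict with "color" (400x640x3 uint8, red, green, blue), "depth" (400x640 float32, m along the optical axis (not along the pixel's ray), 0 where there is no reading), "fx", "fy", "cx", "cy" (pixels), "rvec" (rotation vector, rad) and "tvec" (3), from world to camera coordinates, as OpenCV has them. Camera axes: x right, y down, z forward; pixel columns grow to the right and rows downward; lengths in m; the calibration is good to about 2 mm. A picture is of the moment at which its call begins.
- env.hand_in(): hands the job in; it is judged then, once.
Trained networks look in the newest picture that a camera, given by its name, has taken for a name from the list of things; names that differ only in an ending like _2 or _b are one class to them, and where a whole thing is asked for, a point or a joint stands for the part that bears it (a point fixed in the world has none). Each returns a list of dicts, best first, with "confidence" (0 to 1); they miss things now and then, are a little off and sometimes report something else, mostly with a low value. They report only what shows in the picture. A call takes as long as a camera call. They do not tell look-alikes from the thing itself.
- env.silhouettes(camera, query): "pixels" (400x640 bool, what is visible of it) and "pixel" ([column, row] in pixels, amid what is visible of it).
The state is a dict: "time": time; "joints": joint angles; "qvel": joint speeds; "effort": joint torques, N m; "tcp_pos": TCP position; "tool_rot": TCP orientation; "wrist_force": force on the tool from outside, world axes, zero at the start; "moment": the same for the moment, N m; "gripper_width": opening from 0.0 (shut) to 1.0 (fully open); "finger_force": force on a finger pad.
Only numpy, scipy, OpenCV 4.12 (cv2) and the standard library are available. Lean on these libraries where they do the work, as an engineer would, in place of code of your own. Each camera call takes 0.05 s, during which the arm holds its last target. There are 200 camera calls.

## Working session

There is one attempt and no reset: what is moved stays moved. The work goes in short steps, Python scripts to look and compute and a tool call to move; the robot and the scene stay as the last step left them, time stands still between calls to the robot, and variables do not carry over. Pictures are saved under pics/ and viewed, at most 10 in all, crops included, and the job is handed in when it is done.

Besides the shell and the picture viewer there is one more tool, called after "Call:" by a JSON object that holds its "api" and its "payload". arm_command: Moves the arm, as the interface text tells. Its arguments: {"type":"object","properties":{"rows":{"type":"array","items":{"type":"array","items":{"type":"array","items":{"type":"number"}}}},"gripper":{"type":"number"},"squeeze":{"type":"number"}},"required":["rows"]}

```bash
mkdir -p pics
cat > h.py <<'E'
import numpy as np,cv2
from plant import env
def cam(s):
    R=cv2.Rodrigues(np.array(s["rvec"],float))[0]; return R,np.array(s["tvec"],float).ravel()
def cloud(s):
    R,t=cam(s); d=s["depth"]; v,u=np.mgrid[:400,:640]
    p=np.stack([(u-s["cx"])/s["fx"]*d,(v-s["cy"])/s["fy"]*d,d],-1)
    return (p-t)@R   # world
def proj(s,P):
    R,t=cam(s); c=np.atleast_2d(P)@R.T+t
    return np.c_[c[:,0]/c[:,2]*s["fx"]+s["cx"],c[:,1]/c[:,2]*s["fy"]+s["cy"]]
def save(s,n): cv2.imwrite(f"pics/{n}.png",s["color"][:,:,::-1])
E
python3 - <<'E'
from h import *
np.set_printoptions(precision=3,suppress=True)
a=[]
for c in["scene","top"]:
    s=env.snapshot(c); a.append(s["color"][:,:,::-1]); W=cloud(s)
    R,t=cam(s); print(c,"campos",-R.T@t)
    for q in["housing","screw_a_wing","cover_grip","tray","bowl","bottle","jar","mug","dish","slidebox"]:
        for r in env.silhouettes(c,q)[:4]:
            m=r["pixels"]&(s["depth"]>0); P=W[m]
            if len(P)<5: print(q,r["confidence"],r["pixel"],"nodepth");continue
            print(q,round(r["confidence"],2),np.round(r["pixel"]),m.sum(),np.median(P,0),"zmax",np.percentile(P[:,2],97), cv2.minAreaRect(P[:,:2].astype(np.float32)*1000))
cv2.imwrite("pics/a.png",cv2.resize(np.vstack(a),(800,1000))[:500]);cv2.imwrite("pics/b.png",cv2.resize(a[1],(800,500)))
print(env.sense()["tool_rot"])
E
```

```text
scene campos [1.002 0.933 0.68 ]
housing 0.58 [340. 227.] 1566 [0.563 0.268 0.042] zmax 0.09218063249084074 ((526.7890014648438, 216.9957275390625), (484.3297424316406, 229.0815887451172), 76.10285186767578)
screw_a_wing 0.59 [348. 215.] 116 [0.52  0.279 0.082] zmax 0.09434332024603179 ((518.4178466796875, 276.0720520019531), (10.562326431274414, 36.107322692871094), 22.920021057128906)
cover_grip 0.95 [402. 315.] 2929 [0.585 0.576 0.004] zmax 0.036235543606912037 ((572.7151489257812, 570.33251953125), (97.63943481445312, 203.36558532714844), 77.9542236328125)
cover_grip 0.94 [326. 214.] 1087 [0.547 0.208 0.06 ] zmax 0.09227293270663363 ((550.3535766601562, 267.42657470703125), (341.50177001953125, 165.2223663330078), 78.72911071777344)
cover_grip 0.67 [330. 148.] 514 [ 0.251 -0.23   0.004] zmax 0.034536197836686586 ((240.24075317382812, -244.21920776367188), (120.06926727294922, 196.985107421875), 41.81861877441406)
cover_grip 0.63 [393. 205.] 1014 [0.316 0.225 0.004] zmax 0.03619759041259957 ((305.4012145996094, 221.3646240234375), (101.51864624023438, 200.92039489746094), 71.16179
[... 3438 characters left out ...]
63 ((759.8777465820312, -244.65989685058594), (81.6720962524414, 112.99687957763672), 64.25337982177734)
dish 0.71 [371. 226.] 622 [ 0.433 -0.006  0.006] zmax 0.019962088309107572 ((433.87939453125, -5.8393096923828125), (84.31121063232422, 84.10220336914062), 89.25820922851562)
slidebox 0.93 [223. 244.] 1198 [0.381 0.445 0.034] zmax 0.03910986217356957 ((379.45294189453125, 448.26483154296875), (86.54469299316406, 131.79541015625), 5.003074645996094)
slidebox 0.21 [324. 185.] 48 [0.556 0.129 0.091] zmax 0.09966999819561156 ((557.494140625, 127.70350646972656), (10.624430656433105, 37.03652572631836), 24.36273765563965)
[[-0.925  0.379  0.   ]
 [ 0.379  0.925  0.   ]
 [-0.     0.    -1.   ]]
```

Run:
```python
from h import *
np.set_printoptions(precision=4,suppress=True)
s=env.snapshot("top"); W=cloud(s); z=W[...,2]; near=np.hypot(W[...,0]-.538,W[...,1]-.2)<.13
def rect(m,n):
    P=W[m]; 
    if len(P)>4: print(n,len(P),P.mean(0),cv2.minAreaRect((P[:,:2]*1000).astype(np.float32)))
rect(near&(z>.05)&(z<.068),"cover")
hi=near&(z>.072)
k,l=cv2.connectedComponents(hi.astype(np.uint8))
for i in range(1,k): rect(l==i,f"hi{i}"); print(np.percentile(W[l==i][:,2],[10,50,90]))
t=(np.hypot(W[...,0]-.54,W[...,1]+.18)<.2)&(z>.012)&(z<.025); rect(t,"trayrim")
a=cv2.resize(s["color"][120:300,150:480,::-1],None,fx=2.4,fy=2.4,interpolation=cv2.INTER_CUBIC)
cv2.imwrite("pics/c.png",a)
s=env.snapshot("scene"); cv2.imwrite("pics/d.png",cv2.resize(s["color"][120:370,200:500,::-1],None,fx=2.4,fy=2.4,interpolation=cv2.INTER_CUBIC))
W=cloud(s);z=W[...,2];hi=(np.hypot(W[...,0]-.538,W[...,1]-.2)<.13)&(z>.075)&(z<.105)
k,l=cv2.connectedComponents(hi.astype(np.uint8))
for i in range(1,k): rect(l==i,f"shi{i}"); print(np.percentile(W[l==i][:,2],[10,50,97]))
```

```text
cover 2118 [0.5369 0.1979 0.0591] ((537.549560546875, 198.23077392578125), (110.34725952148438, 210.12782287597656), 15.765602111816406)
hi1 60 [0.5573 0.1258 0.0901] ((557.7528076171875, 126.46084594726562), (11.402449607849121, 39.537803649902344), 20.62801170349121)
[0.0843 0.0912 0.095 ]
hi2 69 [0.5368 0.1981 0.0916] ((537.497802734375, 197.96240234375), (11.882457733154297, 43.53120803833008), 16.243173599243164)
[0.0854 0.0926 0.096 ]
hi3 60 [0.5167 0.269  0.0908] ((516.899658203125, 270.01824951171875), (10.337442398071289, 41.43321990966797), 23.60323143005371)
[0.0828 0.0918 0.0965]
trayrim 550 [ 0.536  -0.164   0.0174] ((575.000732421875, -144.19973754882812), (300.87939453125, 332.69793701171875), 9.673574447631836)
shi1 77 [0.5603 0.1316 0.0862] ((559.0000610351562, 129.11839294433594), (12.898961067199707, 42.6009521484375), 24.934598922729492)
[0.0785 0.0868 0.0959]
shi2 99 [0.5406 0.2046 0.087 ] ((539.1240844726562, 202.4740447998047), (13.042373657226562, 45.08124923706055), 13.65113639831543)
[0.0777 0.0878 0.0946]
shi3 103 [0.5196 0.2763 0.0862] ((518.8023681640625, 274.4410705566406), (11.082457542419434, 39.38552474975586), 24.576181411743164)
[0.0775 0.0869 0.0962]
```

View pics/c.png

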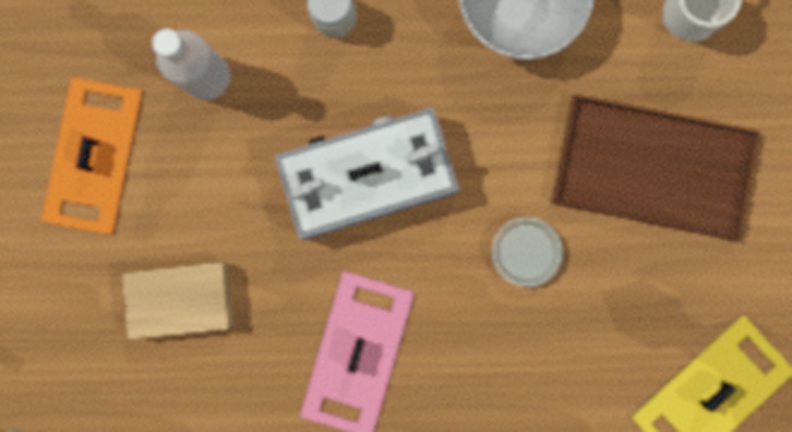

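View pics/d.png

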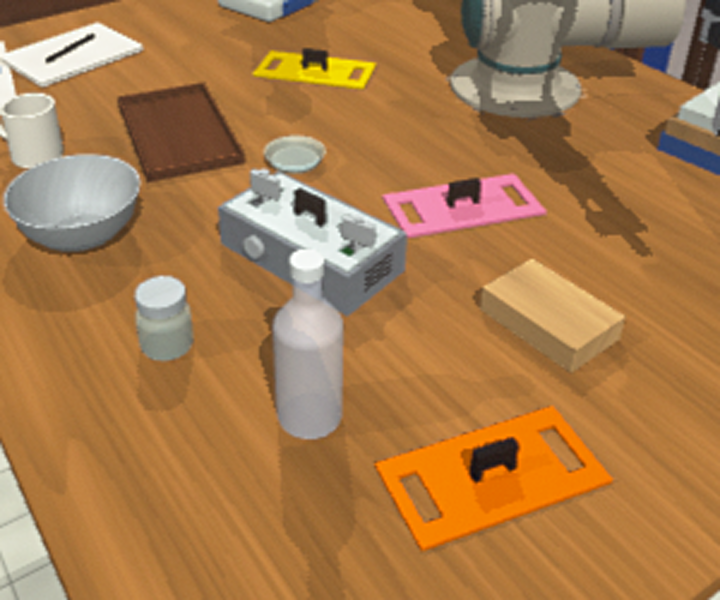

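Pixels (crop c): the lookalike covers are orange (92,155), pink (357,352) and yellow (715,395). The aluminium plate on the grey box (365,172), with a wing at each end (312,187) and (420,155), is the one meant. The empty tray is at (655,165). Moving above the first screw.

Call:
{"api": "arm_command", "payload": {"rows": [[[-47,-16,2,0,0,0],[-47,-16,2,0,0,0],[-47,-16,2,0,0,0],[-47,-16,2,0,0,0],[-47,-16,2,0,0,0],[-47,-16,2,0,0,0],[-47,-16,2,0,0,0],[-47,-16,2,0,0,0],[0,0,0,0,0,9.1],[0,0,0,0,0,9.1],[0,0,0,0,0,9.1],[0,0,0,0,0,9.1],[0,0,0,0,0,9.1],[0,0,0,0,0,0],[0,0,0,0,0,0]]], "gripper": 50, "squeeze": 25}}

```text
time: 3.08
tcp_pos: [0.5174, 0.2711, 0.1895]
tool_rot: [[-0.38, 0.925, 0.0], [0.925, 0.38, 0.0], [0.0, 0.0, -1.0]]
wrist_force: [1.5, 0.2, -0.6]
gripper_width: 0.531
finger_force: 0.0
```

```bash
cat >> h.py <<'E'
np.set_printoptions(precision=4,suppress=True)
def delta(x,y,z,psi):
    s=env.sense();R=np.array(s["tool_rot"]);p=np.array(s["tcp_pos"])
    cur=np.degrees(np.arctan2(R[1,1],R[0,1]))
    print("t",round(s["time"],2),"tcp",p,"psi",cur,"tilt",R[:,2],"| tool mm",R.T@(np.array([x,y,z])-p)*1000,"rotz",-(psi-cur),"F",s["wrist_force"],"M",s["moment"],"w",s["gripper_width"]*94,"j",np.array(s["joints"]))
def blobs(cam,c,r,z0,z1):
    s=env.snapshot(cam);W=cloud(s);z=W[...,2];hi=(np.hypot(W[...,0]-c[0],W[...,1]-c[1])<r)&(z>z0)&(z<z1)&(s["depth"]>0)
    k,l=cv2.connectedComponents(hi.astype(np.uint8))
    for i in range(1,k):
        P=W[l==i]
        if len(P)>40:
            q=cv2.minAreaRect((P[:,:2]*1000).astype(np.float32)); px=np.argwhere(l==i)[:,::-1]
            e=np.linalg.eigh(np.cov(P[:,:2].T))[1][:,1]
            print(cam,len(P),"px",px.mean(0),"mean",P.mean(0),"rect",np.round(q[0],1),np.round(q[1],1),round(q[2],1),"pca",np.degrees(np.arctan2(e[1],e[0]))%180,"z",np.percentile(P[:,2],[5,50,95]))
    return s
E
python3 - <<'E'
from h import *
delta(.5175,.2715,.066,22)
s=blobs("wrist",(.538,.2),.14,.07,.11); save(s,"w1")
for r in env.silhouettes("wrist","screw_a_wing"):
    P=cloud(s)[r["pixels"]&(s["depth"]>0)]; print(r["confidence"],r["pixel"],P.mean(0))
E
```

```text
t 3.08 tcp [0.5174 0.2711 0.1895] psi 22.347385083714226 tilt [ 0.      0.0001 -1.    ] | tool mm [  0.3243   0.2167 123.4815] rotz 0.34738508371422583 F [ 1.4678  0.2442 -0.6191] M [-0.1014  0.0881 -0.0606] w 49.894119484283024 j [ 0.3635  0.2987  1.5121  0.      1.3307 -0.0265]
wrist 679 px [325.2828 194.9705] mean [0.5165 0.275  0.0913] rect [517.4 272.8] [11.  41.7] 24.2 pca 114.26808134591532 z [0.0819 0.0915 0.0962]
wrist 747 px [315.7831 274.6426] mean [0.5363 0.2048 0.0913] rect [537.6 200.7] [12. 44.] 15.7 pca 105.63043747999205 z [0.0764 0.0934 0.0947]
wrist 132 px [307.5152 323.9545] mean [0.5508 0.1469 0.0787] rect [552.7 145.3] [ 7.9 13.1] 84.3 pca 11.128931837189157 z [0.0709 0.0782 0.0868]
0.89 [325.0, 196.5] [0.5163 0.2752 0.091 ]
```

View pics/w1.png

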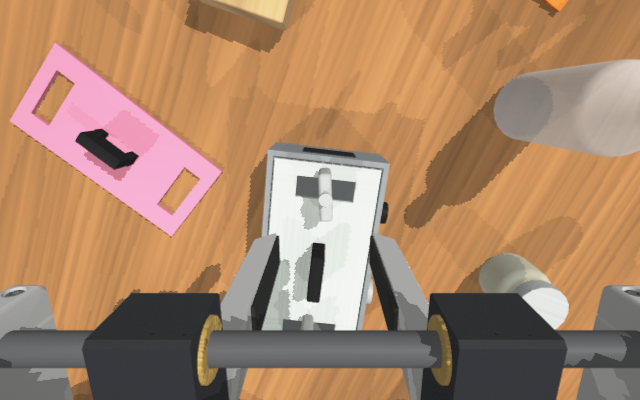

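The wrist view shows wing a at (325,195) standing across its slot and the handle at (316,274) on the aluminium plate. The positions agree with the other views. Descending, then gripping.

Call:
{"api": "arm_command", "payload": {"rows": [[[1.2,0.6,0,0,0,-1.9],[0,0,30,0,0,0],[0,0,30,0,0,0],[0,0,30,0,0,0],[0,0,20,0,0,0],[0,0,13,0,0,0],[0,0,0,0,0,0],[0,0,0,0,0,0]]]}}

```text
time: 4.18
tcp_pos: [0.5182, 0.2728, 0.0673]
tool_rot: [[-0.409, 0.913, 0.002], [0.913, 0.409, 0.001], [-0.0, 0.002, -1.0]]
wrist_force: [-0.7, -0.5, 1.1]
gripper_width: 0.533
finger_force: 0.0
```

Call:
{"api": "arm_command", "payload": {"rows": [[[0,0,0,0,0,0],[0,0,0,0,0,0],[0,0,0,0,0,0],[0,0,0,0,0,0],[0,0,0,0,0,0],[0,0,0,0,0,0]]], "gripper": 0}}

```text
time: 4.92
tcp_pos: [0.5176, 0.2725, 0.0666]
tool_rot: [[-0.409, 0.913, 0.0], [0.913, 0.409, 0.0], [0.0, 0.0, -1.0]]
wrist_force: [0.3, 0.5, 1.0]
gripper_width: 0.117
finger_force: 25.0
```

Call:
{"api": "arm_command", "payload": {"rows": [[[0,0,0,0,0,-10],[0,0,0,0,0,-10],[0,0,0,0,0,-10],[0,0,0,0,0,-10],[0,0,0,0,0,-10],[0,0,0,0,0,-10],[0,0,0,0,0,-9],[0,0,0,0,0,-8],[0,0,0,0,0,-4.5],[0,0,0,0,0,0],[0,0,0,0,0,0],[0,0,0,0,0,0]]]}}

```text
time: 6.42
tcp_pos: [0.5179, 0.2733, 0.0666]
tool_rot: [[-0.963, -0.269, 0.001], [-0.269, 0.963, 0.001], [-0.001, 0.001, -1.0]]
wrist_force: [1.6, 4.0, 0.1]
gripper_width: 0.114
finger_force: 25.0
```

```bash
python3 -c "
from h import *
delta(.558,.128,.066,105.6)"
```

```text
t 6.42 tcp [0.5179 0.2733 0.0666] psi 105.57894741859675 tilt [ 0.001   0.0015 -1.    ] | tool mm [   0.4093 -150.679     0.4299] rotz -0.0210525814032394 F [1.6341 4.0384 0.1218] M [ 0.7752 -0.15    0.027 ] w 10.74174335413158 j [ 0.366   0.3985  1.6881  0.0012  1.0536 -1.4773]
```

Call:
{"api": "arm_command", "payload": {"rows": [[[0,0,0,0,0,-2],[0,0,0,0,0,0],[0,0,0,0,0,0]]]}}

```text
time: 6.8
tcp_pos: [0.5179, 0.2732, 0.0666]
tool_rot: [[-0.953, -0.302, 0.001], [-0.302, 0.953, 0.002], [-0.001, 0.001, -1.0]]
wrist_force: [1.0, 5.5, -1.1]
gripper_width: 0.114
finger_force: 25.3
```

```bash
python3 -c "
from h import *
delta(.558,.128,.066,105.6)"
```

```text
t 6.8 tcp [0.5179 0.2732 0.0666] psi 107.55471759580506 tilt [ 0.0008  0.0017 -1.    ] | tool mm [   5.5909 -150.5714    0.3685] rotz 1.9547175958050644 F [ 1.0387  5.4517 -1.1366] M [ 1.0236 -0.2453 -0.4035] w 10.687813178817947 j [ 0.3658  0.3985  1.6882  0.0015  1.0536 -1.5122]
```

Moment −0.4 N m: screw a is at its stop. Going to screw b.

Call:
{"api": "arm_command", "payload": {"rows": [[[0,0,0,0,0,2],[0,0,0,0,0,0],[0,0,0,0,0,0],[0,0,0,0,0,0],[0,0,-20,0,0,0],[0,0,-50,0,0,0],[0,0,-50,0,0,0],[0,-50,0,0,0,0],[0,-50,0,0,0,0],[0,-50,0,0,0,0],[0,0,0,0,0,10.2],[0,0,0,0,0,10.2],[0,0,0,0,0,10.2],[0,0,0,0,0,10.2],[0,0,0,0,0,10.2],[0,0,0,0,0,10.2],[0,0,0,0,0,10.2],[0,0,0,0,0,10.2],[0,0,0,0,0,0],[0,0,0,0,0,0]]], "gripper": 40}}

```text
time: 9.3
tcp_pos: [0.5578, 0.1279, 0.1865]
tool_rot: [[-0.409, 0.912, -0.0], [0.912, 0.409, -0.0], [-0.0, -0.0, -1.0]]
wrist_force: [1.1, 0.2, 0.7]
gripper_width: 0.422
finger_force: 0.0
```

Run:
```python
from h import *
s=blobs("wrist",(.538,.2),.14,.075,.11)
blobs("top",(.538,.2),.14,.075,.11)
delta(.558,.128,.066,22)
```

```text
wrist 716 px [358.5936   5.8939] mean [0.5211 0.2691 0.088 ] rect [519.5 268.2] [41.5  7.2] 23.3 pca 19.22564409205998 z [0.077  0.0901 0.0954]
wrist 962 px [339.4792 106.1216] mean [0.5375 0.2006 0.0933] rect [537.9 200.3] [12.  43.8] 15.7 pca 105.64032466655104 z [0.0917 0.0936 0.0949]
wrist 683 px [325.0322 197.571 ] mean [0.5571 0.1305 0.0915] rect [558.1 128.1] [11.  42.2] 22.3 pca 112.12308060308402 z [0.0852 0.0915 0.0963]
top 58 px [277.9655 197.8793] mean [0.517  0.2694 0.0912] rect [517.4 270.1] [41.3 10.8] 16.5 pca 15.74965413943957 z [0.0832 0.0928 0.0961]
t 9.4 tcp [0.5579 0.128  0.1865] psi 24.112641612563838 tilt [-0. -0. -1.] | tool mm [ -0.0226   0.1319 120.4753] rotz 2.112641612563838 F [-0.7281  1.3588  0.4681] M [-0.0469  0.0022  0.0192] w 39.683133694367555 j [ 0.104   0.2831  1.5426 -0.      1.3159 -0.3169]
```

Call:
{"api": "arm_command", "payload": {"rows": [[[0,0,20,0,0,1.9],[0,0,30,0,0,0],[0,0,30,0,0,0],[0,0,25,0,0,0],[0,0,15,0,0,0],[0,0,0,0,0,0],[0,0,0,0,0,0]]]}}

```text
time: 10.28
tcp_pos: [0.5588, 0.1281, 0.0674]
tool_rot: [[-0.377, 0.926, 0.002], [0.926, 0.377, 0.0], [-0.0, 0.002, -1.0]]
wrist_force: [-0.1, 0.2, 0.1]
gripper_width: 0.422
finger_force: 0.0
```

Call:
{"api": "arm_command", "payload": {"rows": [[[0,0,0,0,0,0],[0,0,0,0,0,0],[0,0,0,0,0,0],[0,0,0,0,0,0],[0,0,0,0,0,0]]], "gripper": 0}}

```text
time: 10.9
tcp_pos: [0.5581, 0.1281, 0.0668]
tool_rot: [[-0.377, 0.926, 0.001], [0.926, 0.377, 0.0], [-0.0, 0.001, -1.0]]
wrist_force: [-0.9, -0.1, 2.4]
gripper_width: 0.118
finger_force: 25.0
```

Call:
{"api": "arm_command", "payload": {"rows": [[[0,0,0,0,0,-10],[0,0,0,0,0,-10],[0,0,0,0,0,-10],[0,0,0,0,0,-10],[0,0,0,0,0,-10],[0,0,0,0,0,-10],[0,0,0,0,0,-10],[0,0,0,0,0,-8],[0,0,0,0,0,-5],[0,0,0,0,0,-2],[0,0,0,0,0,0],[0,0,0,0,0,0]]]}}

```text
time: 12.4
tcp_pos: [0.5585, 0.1288, 0.0668]
tool_rot: [[-0.956, -0.293, 0.001], [-0.293, 0.956, 0.002], [-0.002, 0.001, -1.0]]
wrist_force: [1.1, 4.4, 2.0]
gripper_width: 0.113
finger_force: 25.1
```

```bash
python3 -c "
from h import *
delta(.5379,.2003,.066,15.7)"
```

```text
t 12.4 tcp [0.5585 0.1288 0.0668] psi 107.03825186835728 tilt [ 0.0013  0.0017 -1.    ] | tool mm [-1.2717 74.3624  0.869 ] rotz 91.33825186835728 F [1.0687 4.4086 1.9988] M [ 0.9132 -0.1536 -0.3262] w 10.65945107161404 j [ 0.1043  0.382   1.7159  0.0018  1.0423 -1.7648]
```

Screw b is at its stop too (−0.33 N m). Releasing and moving over the handle.

Call:
{"api": "arm_command", "payload": {"rows": [[[0,0,0,0,0,1.4],[0,0,0,0,0,0],[0,0,0,0,0,0],[0,0,0,0,0,0],[0,0,-20,0,0,0],[0,0,-50,0,0,0],[0,0,-50,0,0,0],[0,37,0,0,0,0],[0,37.5,0,0,0,0],[0,0,0,0,0,10],[0,0,0,0,0,10],[0,0,0,0,0,10],[0,0,0,0,0,10],[0,0,0,0,0,10],[0,0,0,0,0,10],[0,0,0,0,0,10],[0,0,0,0,0,10],[0,0,0,0,0,10],[0,0,0,0,0,0]]], "gripper": 40}}

```text
time: 14.78
tcp_pos: [0.5376, 0.1995, 0.1864]
tool_rot: [[-0.273, 0.962, -0.0], [0.962, 0.273, -0.0], [-0.0, -0.0, -1.0]]
wrist_force: [0.7, 0.6, 0.1]
gripper_width: 0.426
finger_force: 0.0
```

Run:
```python
from h import *
s=blobs("wrist",(.538,.2),.14,.075,.11);save(s,"w2")
s=blobs("top",(.538,.2),.14,.075,.11)
delta(.5379,.2003,.066,15.7)
# tray: fit a rectangle to dark silhouette, corrected with rim height
for c in("top","scene"):
    s=env.snapshot(c);W=cloud(s)
    for r in env.silhouettes(c,"tray"):
        m=r["pixels"]&(s["depth"]>0);P=W[m]
        P=P[(abs(P[:,0]-.54)<.15)&(abs(P[:,1]+.18)<.2)]
        if len(P)<300: continue
        rim=P[P[:,2]>.013]; 
        q=cv2.minAreaRect((P[:,:2]*1000).astype(np.float32)); print(c,r["confidence"],len(P),q,"floor z",np.median(P[:,2]))
        q=cv2.minAreaRect((rim[:,:2]*1000).astype(np.float32)); print("  rim",len(rim),q,np.percentile(rim[:,2],[50,95]))
        e=np.linalg.eigh(np.cov(P[:,:2].T))[1][:,1]; print("  pca",np.degrees(np.arctan2(e[1],e[0]))%180,P.mean(0))
```

```text
wrist 804 px [325.1604 104.9639] mean [0.5175 0.2724 0.0922] rect [517.4 272.3] [41.4 10.4] 15.8 pca 15.762940596212815 z [0.0894 0.0916 0.0963]
wrist 824 px [324.9939 197.6189] mean [0.5372 0.2025 0.0928] rect [537.8 200.8] [11.8 43.4] 15.9 pca 105.88183220073044 z [0.0871 0.0935 0.0947]
wrist 886 px [324.7065 277.8837] mean [0.5573 0.1308 0.0884] rect [557.9 128.7] [42.  11.3] 16.8 pca 15.856630912580698 z [0.0768 0.0906 0.0961]
top 47 px [326.4681 183.8298] mean [0.5555 0.1252 0.091 ] rect [557.1 125.7] [39.5 10.4] 11.6 pca 11.359403895711552 z [0.0851 0.0911 0.0973]
top 57 px [277.9123 197.8246] mean [0.5172 0.2696 0.0906] rect [517.4 270.4] [41.9 11. ] 15.4 pca 15.656937131207798 z [0.0829 0.0905 0.0966]
t 14.88 tcp [0.5376 0.1996 0.1864] psi 15.876631385731343 tilt [-0.0002 -0.0002 -1.    ] | tool mm [  0.6091   0.4892 120.3955] rotz 0.17663138573134418 F [ 0.4416 -0.3266 -0.3962] M [-0.0492  0.0572 -0.0246] w 39.80894692743003 j [ 0.2343  0.2849  1.5402 -0.0001  1.3167 -0.0428]
top 0.71 3672 ((542.63525390625, -177.29165649414062), (247.09921264648438, 150.6450653076172), 77.67906188964844) floor z 0.005452842687978794
  rim 376 ((541.1629638671875, -177.18443298339844), (246.59054565429688, 146.64193725585938), 77.19209289550781) [0.0179 0.0221]
  pca 78.14929207467456 [ 0.5412 -0.1793  0.0064]
scene 0.6 1481 ((542.718994140625, -173.89596557617188), (254.3461456298828, 146.64540100097656), 77.675048828125) floor z 0.005176385826797923
  rim 194 ((541.7437744140625, -173.7425537109375), (253.28453063964844, 146.0564422607422), 77.1330795288086) [0.0164 0.0192]
  pca 76.11789885961299 [ 0.5438 -0.1682  0.0066]
```

View pics/w2.png

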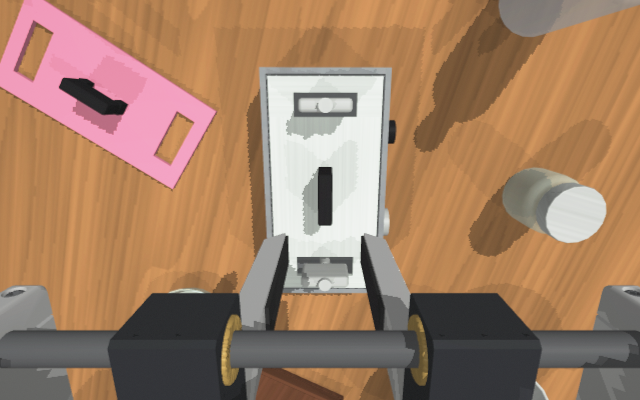

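Wings a (325,105) and b (324,272) both lie in their slots, and the handle is at (325,196). Gripping the aluminium cover's handle.

Call:
{"api": "arm_command", "payload": {"rows": [[[0.6,0.5,20,0,0,0],[0,0,30,0,0,0],[0,0,30,0,0,0],[0,0,25,0,0,0],[0,0,15,0,0,0],[0,0,0,0,0,0],[0,0,0,0,0,0]]], "squeeze": 40}}

```text
time: 15.95
tcp_pos: [0.5389, 0.2007, 0.0674]
tool_rot: [[-0.271, 0.963, 0.002], [0.963, 0.271, 0.001], [0.0, 0.002, -1.0]]
wrist_force: [-0.0, 0.5, -0.2]
gripper_width: 0.428
finger_force: 0.0
```

Call:
{"api": "arm_command", "payload": {"rows": [[[0,0,0,0,0,0],[0,0,0,0,0,0],[0,0,0,0,0,0],[0,0,0,0,0,0],[0,0,0,0,0,0],[0,0,0,0,0,0]]], "gripper": 0}}

```text
time: 16.7
tcp_pos: [0.538, 0.2004, 0.0668]
tool_rot: [[-0.271, 0.963, 0.0], [0.963, 0.271, 0.0], [0.0, 0.0, -1.0]]
wrist_force: [-1.4, -0.9, 4.6]
gripper_width: 0.125
finger_force: 40.0
```

Call:
{"api": "arm_command", "payload": {"rows": [[[0,0,-4,0,0,0],[0,0,-8,0,0,0],[0,0,-12,0,0,0],[0,0,-15,0,0,0],[0,0,-15,0,0,0],[0,0,-15,0,0,0],[0,0,-11,0,0,0],[0,0,0,0,0,0],[0,0,0,0,0,0]]]}}

```text
time: 17.82
tcp_pos: [0.5376, 0.2003, 0.1461]
tool_rot: [[-0.271, 0.963, -0.001], [0.963, 0.271, -0.0], [0.0, -0.001, -1.0]]
wrist_force: [-0.1, -0.4, -3.5]
gripper_width: 0.127
finger_force: 40.0
```

Run:
```python
from h import *
delta(.542,-.175,.146,-12.6)
s=env.snapshot("scene");cv2.imwrite("pics/e.png",cv2.resize(s["color"][120:320,200:500,::-1],None,fx=2.4,fy=2.4))
```

```text
t 17.82 tcp [0.5376 0.2003 0.1461] psi 15.722677574841951 tilt [-0.0009 -0.0002 -1.    ] | tool mm [-362.4799  -97.4973    0.1266] rotz 28.32267757484195 F [-0.0509 -0.3507 -3.4816] M [-0.0273  0.0412  0.0363] w 11.954561249963641 j [ 0.2354  0.3134  1.6029  0.      1.2262 -0.039 ]
```

View pics/e.png

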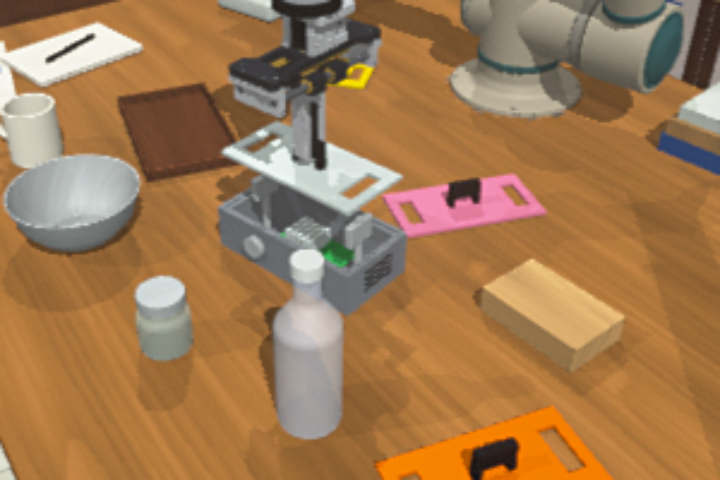

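The cover hangs level at (310,165), clear of the open wings. Carrying it to the tray.

Call:
{"api": "arm_command", "payload": {"rows": [[[-12,-3,0,0,0,0],[-25,-7,0,0,0,0],[-35,-9.5,0,0,0,0],[-38,-10,0,0,0,0],[-38,-10,0,0,0,0],[-38,-10,0,0,0,0],[-38,-10,0,0,0,0],[-38,-10,0,0,0,0],[-36,-10,0,0,0,0],[-32,-9,0,0,0,0],[-22,-6,0,0,0,0],[-10.5,-3,0,0,0,0],[0,0,0,0,0,5],[0,0,0,0,0,7],[0,0,0,0,0,7],[0,0,0,0,0,6],[0,0,0,0,0,3.3],[0,0,0,0,0,0],[0,0,0,0,0,0]]]}}

```text
time: 20.25
tcp_pos: [0.5424, -0.1745, 0.1464]
tool_rot: [[0.216, 0.976, -0.0], [0.976, -0.216, 0.0], [0.0, -0.0, -1.0]]
wrist_force: [-0.1, 1.0, -2.1]
gripper_width: 0.122
finger_force: 40.0
```

Run:
```python
from h import *
delta(.542,-.175,.0165,-12.6)
s=env.snapshot("wrist"); save(s,"w3")
```

```text
t 20.25 tcp [ 0.5424 -0.1745  0.1464] psi -12.499419344496804 tilt [-0.0001  0.0004 -1.    ] | tool mm [ -0.6404  -0.235  129.9068] rotz 0.10058065550319562 F [-0.0547  0.9513 -2.1117] M [-0.0556  0.1235 -0.0395] w 11.439413667002203 j [-0.4335  0.307   1.6116  0.0003  1.2233 -0.2155]
```

View pics/w3.png

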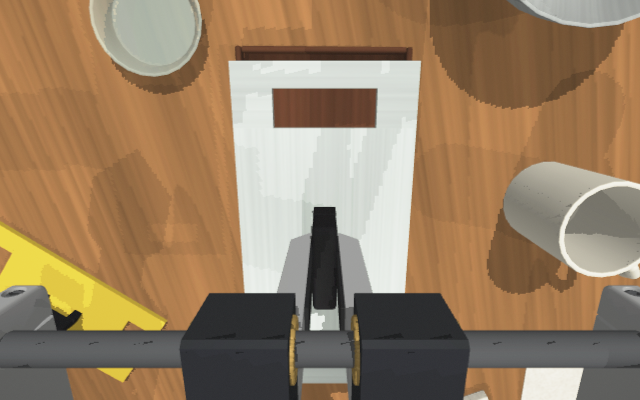

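Wrist view: the plate (325,60 far edge) is parallel to the tray and centred on it (rim at 324,53). Lowering.

Call:
{"api": "arm_command", "payload": {"rows": [[[0,0,8,0,0,0],[0,0,16,0,0,0],[0,0,22,0,0,0],[0,0,22,0,0,0],[0,0,20,0,0,0],[0,0,16,0,0,0],[0,0,10,0,0,0],[0,0,6,0,0,0],[0,0,4,0,0,0],[0,0,2,0,0,0],[0,0,1,0,0,0],[0,0,1,0,0,0],[0,0,0,0,0,0],[0,0,0,0,0,0]]]}}

```text
time: 22.05
tcp_pos: [0.5425, -0.1749, 0.0186]
tool_rot: [[0.218, 0.976, 0.0], [0.976, -0.218, -0.0], [0.0, 0.0, -1.0]]
wrist_force: [1.1, -0.1, -2.7]
gripper_width: 0.125
finger_force: 40.0
```

Call:
{"api": "arm_command", "payload": {"rows": [[[0,0,0.7,0,0,0],[0,0,0.5,0,0,0],[0,0,0,0,0,0],[0,0,0,0,0,0]]]}}

```text
time: 22.55
tcp_pos: [0.5424, -0.1749, 0.0172]
tool_rot: [[0.218, 0.976, 0.0], [0.976, -0.218, 0.0], [0.0, -0.0, -1.0]]
wrist_force: [-0.8, -0.5, -2.3]
gripper_width: 0.125
finger_force: 40.0
```

Call:
{"api": "arm_command", "payload": {"rows": [[[0,0,0.5,0,0,0],[0,0,0.5,0,0,0],[0,0,0,0,0,0],[0,0,0,0,0,0]]]}}

```text
time: 23.05
tcp_pos: [0.5425, -0.1749, 0.0168]
tool_rot: [[0.218, 0.976, 0.0], [0.976, -0.218, -0.0], [-0.0, 0.0, -1.0]]
wrist_force: [-1.5, 0.8, 5.6]
gripper_width: 0.124
finger_force: 40.0
```

It's resting on the tray floor (+5.6 N). Letting go and retreating.

Call:
{"api": "arm_command", "payload": {"rows": [[[0,0,0,0,0,0],[0,0,0,0,0,0],[0,0,0,0,0,0],[0,0,0,0,0,0],[0,0,-8,0,0,0],[0,0,-20,0,0,0],[0,0,-40,0,0,0],[0,0,-50,0,0,0],[0,0,-50,0,0,0],[0,0,-40,0,0,0],[0,0,0,0,0,0],[0,0,0,0,0,0]]], "gripper": 36}}

```text
time: 24.55
tcp_pos: [0.5418, -0.1746, 0.2238]
tool_rot: [[0.218, 0.976, -0.001], [0.976, -0.218, 0.0], [0.0, -0.001, -1.0]]
wrist_force: [0.4, 0.2, -0.2]
gripper_width: 0.385
finger_force: 0.0
```

Run:
```python
from h import *
delta(.542,-.175,.0165,-12.6)
s=env.snapshot("scene");cv2.imwrite("pics/f.png",cv2.resize(s["color"][80:320,180:500,::-1],None,fx=2.4,fy=2.4))
s=blobs("wrist",(.542,-.175),.14,.007,.014); blobs("top",(.538,.2),.14,.08,.11)
```

```text
t 24.55 tcp [ 0.5418 -0.1746  0.2238] psi -12.575918141756876 tilt [-0.0009  0.0005 -1.    ] | tool mm [ -0.3572   0.4829 207.2504] rotz 0.024081858243123477 F [ 0.3632  0.1523 -0.1738] M [-0.0632  0.0643  0.0371] w 36.23579036384062 j [-0.4341  0.2583  1.4844  0.      1.3999 -0.2146]
wrist 83 px [261.6988  99.3855] mean [ 0.4928 -0.0817  0.0107] rect [492.5 -83. ] [78.8  0.6] 77.1 pca 77.08973575574511 z [0.0077 0.0105 0.0138]
wrist 97 px [334.9897  63.0103] mean [ 0.5777 -0.0627  0.0103] rect [577.4 -62.6] [  0.6 100.6] 76.9 pca 167.05418471180064 z [0.0075 0.0104 0.0129]
wrist 46 px [388.7391  80.8043] mean [ 0.6299 -0.0926  0.0105] rect [629.8 -93.2] [38.1  1.4] 75.2 pca 76.58173363626535 z [0.0072 0.0107 0.0138]
wrist 11878 px [325.7303 164.0805] mean [ 0.5445 -0.1673  0.0098] rect [ 543.  -175.4] [195.7  96.4] 77.6 pca 76.95033594135906 z [0.0085 0.0098 0.0111]
wrist 71 px [386.1268 130.2676] mean [ 0.6182 -0.1433  0.0106] rect [ 617.8 -144.7] [63.7  1.3] 77.8 pca 77.14804769696126 z [0.0074 0.0106 0.0136]
wrist 48 px [264.3333 162.8333] mean [ 0.4773 -0.1489  0.0104] rect [ 477.1 -149.4] [48.9  0.6] 77.3 pca 77.13775948195348 z [0.0073 0.0109 0.0132]
wrist 168 px [324.2083 267.25  ] mean [ 0.5152 -0.2905  0.0104] rect [ 515.5 -290.3] [ 2.3 80.5] 77.1 pca 167.226249341864 z [0.0072 0.0104 0.0134]
top 54 px [326.0926 183.2593] mean [0.5571 0.1263 0.092 ] rect [557.1 126. ] [40.4 10.7] 15.2 pca 15.370973707639962 z [0.0866 0.0921 0.0979]
top 55 px [277.8545 197.6   ] mean [0.5178 0.2697 0.0909] rect [518.  270.2] [41.2 10.4] 15.8 pca 15.731345359675629 z [0.0839 0.0912 0.0964]
```

View pics/f.png

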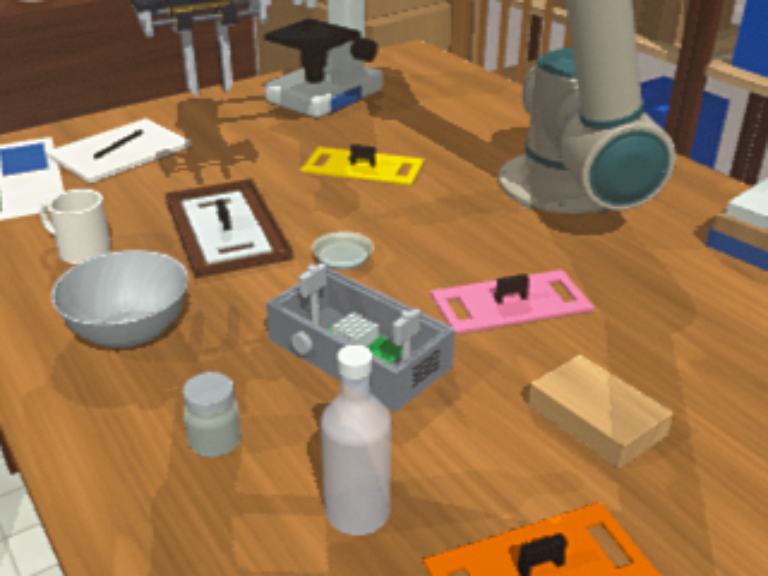

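The cover lies flat and centred in the tray (228,230), handle up at z 10 mm. The box is open with both wings along x, (313,283) and (405,330), and nothing else has moved. Handing in.

```bash
python3 -c "
from plant import env
print(env.hand_in())"
```

```text
the job is handed in; nothing more can be done
None
```

Job handed in at about 25 s: both thumbscrews are open at their stops, and the aluminium cover lies flat in the tray, handle up and released, with nothing else on the desk seen to have moved.

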